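# Load a brass wall-light for brazing

## Task

Set up the brass wall-light for brazing: on the upright steel spindle of the green stand stack, in this order from the bottom, the wide brass foot, the copper collar and the brass candle cup (mouth up), each threaded over the spindle and resting flat on the one below. Last, press the brass arm tube down between the black rollers of the blue spring holder until it is fully home, resting on both of the holder's supports with a hexagonal end outside each. Leave the steel spacer ring, which looks like the copper collar, where it lies.

Things in the scene. Friction and masses are not known exactly. Their poses are not given: they have to be found in the camera images.
- foot_mid (a point): Centre, half-way up, of the loose brass lamp foot: a thick flat round ring, 56 mm in diameter, 18 mm high, plain outside, with a 16 mm through bore on its vertical z axis; 0.22 kg (mass varies). Lies flat on the bench. Grip it across its outside from above.
- collar_mid (a point): Centre, half-way up, of the loose copper (reddish) collar: a ring 34 mm in diameter, 18 mm high, 16 mm through bore, z axis up; about 0.09 kg. Lies flat on the bench.
- cup_mid (a point): Centre, half-way up (25 mm above its foot), of the loose brass candle cup, 50 mm high: at the bottom a boss 32 mm in diameter, 14 mm high, with a 16 mm bore through into the cup; above it the open cup, 38 mm in diameter, widening to 41 mm at the mouth. Stands upright on the bench, z axis and mouth up; about 0.15 kg.
- tube_mid (a point): Centre (half-way along and up) of the loose brass arm tube: straight, round, 14 mm in diameter, 124 mm long along its x axis, with a like hexagonal piece at each end, 18 mm across flats and 14 mm long (48 to 62 mm from the centre). Lies on flats of its ends, axis 9 mm above the bench. Grip at the middle from above; 0.12 kg.
- spacer_mid (a point): Centre, half-way up, of a loose grey steel spacer ring, the same size as the copper collar (34 mm in diameter, 18 mm high, 16 mm bore). Not wanted: stays where it lies.
- spindle_seat (a point): Foot of the spindle, on its axis, on the top face of the fixed green round stand (100 mm in diameter, top 14 mm above the bench). An upright steel rod, 9 mm in diameter, rises 55 mm from here; its last 8 mm taper to 3 mm. The 16 mm bores drop freely over it. Seated part centres above this point: foot 9 mm, collar 27 mm, cup 61 mm.
- clip_seat (a point): Where the tube's centre lies when home in the fixed blue spring holder, 42 mm above the bench, tube along this x axis (either way). Base 110 x 56 x 12 mm. At x = -32 and +32 mm: a support 12 mm long in x for the tube and a pair of sprung free-turning black rollers (10 mm, axes 7.4 mm above this point, 9 mm gap). Pushed down (about 10 N), the tube snaps under them. Open between supports.
- iron_block: Not part of the job: a fixed dark iron block with three holes, 62 mm (x) by 36 mm (y), 30 mm high, among the lamp parts; its origin is the centre of its underside.
Things that resemble listed ones, but are neither listed nor needed, are in the scene too. Of the things that look like the part that bears tube_mid, the smallest one is meant.

How it is judged:
By the outcome, as a careful person would: the job done as asked, in the order asked, and still so for the second after the job is handed in, with the robot touching nothing.
It also fails if it takes over 102 s, if anything falls off the work surface, if the arm or the gripper's body presses on something with over 40 N, if the wrist force passes 120 N, or if a joint passes its speed limit or range.

## Robot

A 7-joint arm with a two-finger parallel gripper is mounted at the origin on the work surface. World frame = base frame: x ahead of the robot, y to its left, z up, the work surface at z = 0. Lengths are in m, angles in rad, forces in N, time in s.
With the tool pointing down it reaches from about 0.4 to 0.925 m from the base axis. Payload 4.1 kg.
Tool frame: the origin (TCP) lies on the centre line of the jaws, within the pads' length; the fingertips stand 22 mm ahead of it and the grasp point (between the pads) lies 3 mm ahead of it; z points along the fingers, y is the line along which they close (so a half turn about z gives the same grasp; the last joint's range is limited). The gripper opens to 85 mm and grips with 20 to 120 N. Pads are 22 mm wide; open, the fingers measure 114 mm over their backs; the gripper's body (76 mm by 85 mm) begins 54 mm behind the grasp point. The pads swing forward as they close: fully open they stand 13 mm farther back than shut.
Start: joints at [1.158, 0.398, 0.045, 1.537, -0.019, 1.207, -0.051], TCP at [0.201, -0.618, 0.253] pointing down, gripper open.
Joint ranges: [-2.82, 2.82], [-0.49, 2.23], [-1.37, 1.46], [0, 2.46], [-1.36, 4.5], [0.23, 2], [-2.94, 2.94]. Speed limits (rad/s): [2.57, 2.57, 3.14, 3.14, 3.14, 3.14, 3.14].

## Interface

Orientations are given as a rotation vector (axis times angle).
In Python, from station import robot gives the robot as it stands. Calls block until the motion is done:
- robot.goto(position, orientation): joint-space move of the TCP to a pose.
- robot.line_to(position, rotation=None, max_speed=0.15, f_stop=None): straight line of the TCP; rotation=None keeps the orientation; max_speed is the mean speed in m/s. With f_stop (N) it stops when the force on the tool has changed by that much, and returns True; else False.
- robot.move_j(angles): joint-space move.
- robot.grip(opening, effort=None): opening from 0.0 (shut) to 1.0 (fully open); effort is the grip in N (None keeps the last); returns when the fingers have stopped.
- robot.hold(seconds).
- robot.solve_ik(position, orientation): joint angles nearest the present ones, or None.
- robot.camera(name): name is "side" or "top"; returns (picture, depth): 400x640x3 uint8, red, green, blue; 400x640 float32, m along the optical axis (not along the pixel's ray), 0 where there is no reading.
- robot.camera_info(name): a dict with "camera_matrix" (3x3 intrinsics, pixels), "world_from_camera" (4x4, takes a point from camera to world coordinates). Camera axes: x right, y down, z forward; pixel columns grow to the right and rows downward; lengths in m; the calibration is good to about 2 mm. A picture is of the moment at which its call begins. camera_info takes no time and is no camera call.
A pose or a line that the arm cannot do raises robot.MotionError and nothing moves.
- robot.sign_off(): hands the job in; it is judged then, once.
Readings, each from a call of its own:
- robot.read_clock(): time.
- robot.read_joints(): joint angles.
- robot.read_qd(): joint speeds.
- robot.read_effort(): joint torques, N m.
- robot.read_eef_pos(): TCP position.
- robot.read_ee_rot(): TCP orientation.
- robot.read_ft_force(): force on the tool from outside, world axes, zero at the start.
- robot.read_moment(): the same for the moment, N m.
- robot.read_grip_width(): opening from 0.0 (shut) to 1.0 (fully open).
- robot.read_grasp_force(): force on a finger pad.
Only numpy, scipy, OpenCV 4.12 (cv2) and the standard library are available. Lean on these libraries where they do the work, as an engineer would, in place of code of your own. Each camera call takes 0.05 s, during which the arm holds its last target. There are 200 camera calls.

## Working session

There is one attempt and no reset: what is moved stays moved. The work goes in short steps, each a Python script; the robot and the scene stay as the last script left them, time stands still between calls to the robot, and variables do not carry over. Pictures are saved under pics/ and viewed, at most 14 in all, crops included, and the job is handed in when it is done.

```bash
mkdir -p pics; ls
python3 - <<'E'
from station import robot
import cv2,numpy as np
for n in("top","side"):
    p,d=robot.camera(n); i=robot.camera_info(n)
    cv2.imwrite(f"pics/{n}0.png",p[:,:,::-1]); np.savez(f"pics/{n}0.npz",p=p,d=d,K=i["camera_matrix"],T=i["world_from_camera"])
    print(n,i["camera_matrix"],i["world_from_camera"],(d>0).mean())
print(robot.read_clock(),robot.read_ee_rot(),robot.read_eef_pos())
E
```

```text
pics
top [[384.84808812   0.         326.62022444]
 [  0.         384.84808812 200.25795822]
 [  0.           0.           1.        ]] [[-8.44136266e-02 -9.74979912e-01  2.05641705e-01  2.77929556e-01]
 [-9.96430789e-01  8.25647465e-02 -1.75711792e-02  7.11826745e-03]
 [ 1.52791511e-04 -2.06390973e-01 -9.78469592e-01  8.48882980e-01]
 [ 0.00000000e+00  0.00000000e+00  0.00000000e+00  1.00000000e+00]] 0.9961953125
side [[417.31670558   0.         322.2619703 ]
 [  0.         417.31670558 195.4007098 ]
 [  0.           0.           1.        ]] [[-0.89500293 -0.23694265  0.37792583  0.07121184]
 [-0.44559068  0.51378182 -0.73312836  0.7614567 ]
 [-0.02046205 -0.82455226 -0.56541567  0.628336  ]
 [ 0.          0.          0.          1.        ]] 0.99596484375
0.1 [-3.10128558e+00 -4.90741298e-01  6.28369872e-04] [ 0.20048342 -0.61774604  0.25236479]
```

View pics/top0.png

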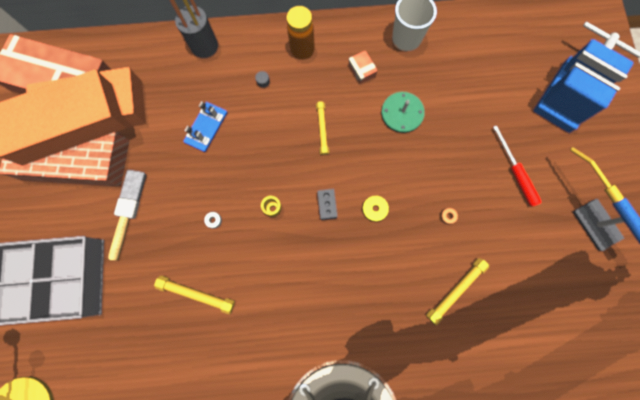

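View pics/side0.png

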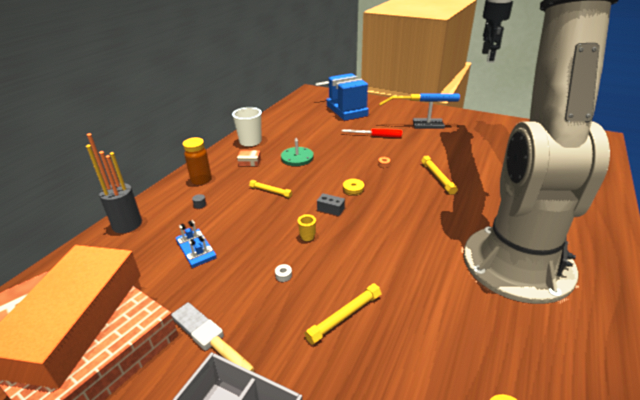

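The top view shows these candidates (column, row):
- **Foot:** yellow ring at (375,208).
- **Collar:** reddish ring at (450,216). The grey lookalike spacer is at (212,220).
- **Cup:** (271,206).
- **Tubes:** (323,127), (194,295) and (458,291). The smallest is (323,127).
- **Stand:** (403,112).
- **Holder:** (205,127), the one with rollers. The blue vise at (585,85) is not it.

The side view agrees.

```bash
cat > see.py <<'E'
import cv2,numpy as np
def load(n,tag="0"): 
    f=np.load(f"pics/{n}{tag}.npz"); return f["p"],f["d"],f["K"],f["T"]
def ray(uv,K,T):
    d=T[:3,:3]@np.linalg.solve(K,[uv[0],uv[1],1.]); return T[:3,3],d
def onplane(uv,z,K,T):
    o,d=ray(uv,K,T); return o+d*(z-o[2])/d[2]
def cloud(d,K,T):
    v,u=np.mgrid[:d.shape[0],:d.shape[1]]
    c=np.stack([(u-K[0,2])/K[0,0]*d,(v-K[1,2])/K[1,1]*d,d],-1)
    return c@T[:3,:3].T+T[:3,3]
def project(P,K,T):
    c=(np.asarray(P)-T[:3,3])@T[:3,:3]; q=K@c; return q[:2]/q[2]
E
python3 - <<'E'
from see import *
px={"foot":(375,208),"collar":(450,216),"cup":(271,206),"tube":(323,127),"tubeB":(194,295),"tubeC":(458,291),"spacer":(212,220),"stand":(403,112),"clip":(205,127),"block":(327,204)}
p,d,K,T=load("top"); C=cloud(d,K,T); p2,d2,K2,T2=load("side"); C2=cloud(d2,K2,T2)
for n,uv in px.items():
    c0=onplane(uv,0.02,K,T)
    out=[]
    for X,P in((C,p),(C2,p2)):
        r=0.09 if 'tube' in n or n=='clip' else .06
        m=(np.hypot(X[...,0]-c0[0],X[...,1]-c0[1])<r)&(X[...,2]>0.006)&(X[...,2]<.12)
        nn,lab,st,cen=cv2.connectedComponentsWithStats(m.astype(np.uint8)); 
        k=1+np.argmax(st[1:,4]); q=X[lab==k]; zt=np.percentile(q[:,2],95)
        t=q[q[:,2]>zt-.006]; (c,s,a)=cv2.minAreaRect((t[:,:2]*1000).astype(np.float32))
        out.append((len(q),round(zt*1000,1),np.round(c,1),np.round(s,1),round(a,1)))
    print(n,*out)
def crop(P,c,r,s): return cv2.resize(P[c[1]-r[1]:c[1]+r[1],c[0]-r[0]:c[0]+r[0]],None,fx=s,fy=s,interpolation=cv2.INTER_CUBIC)
a=np.hstack([crop(p,(323,140),(130,75),3)[:, :]]) 
cv2.imwrite("pics/c1.png",a[:,:,::-1])
b=np.vstack([np.hstack([crop(p,q,(25,25),5) for q in((375,208),(450,216),(271,206))]),np.hstack([crop(p2,q,(25,25),5) for q in((297,152),(194,245),(353,187))])])
b=cv2.resize(p2[110:290,160:400],None,fx=3.3,fy=3.3,interpolation=cv2.INTER_CUBIC)
cv2.imwrite("pics/c2.png",b[:,:,::-1])
E
```

```text
foot (471, np.float64(18.8), array([ 426.8, -112.5]), array([53.3, 54.4]), 83.8) (256, np.float64(19.8), array([ 427.2, -111.9]), array([56.6, 54.1]), 86.6)
collar (164, np.float64(18.7), array([ 395.5, -272.6]), array([31.1, 31.1]), 86.0) (86, np.float64(18.9), array([ 397.1, -272. ]), array([29.2, 34.3]), 19.6)
cup (292, np.float64(49.6), array([446.2, 113.4]), array([38.5, 39. ]), 87.3) (369, np.float64(50.6), array([445.6, 115.5]), array([38.9, 40.1]), 30.2)
tube (345, np.float64(17.5), array([626.3, -11.7]), array([ 16.5, 125. ]), 89.2) (227, np.float64(18.3), array([627.6,  -9.9]), array([126. ,  18.3]), 0.0)
tubeB (854, np.float64(24.2), array([275.4, 287.4]), array([169. ,  22.2]), 67.2) (999, np.float64(25.0), array([274.3, 287.9]), array([170.1,  19.7]), 67.2)
tubeC (852, np.float64(24.1), array([ 235.7, -267.4]), array([ 21.4, 168.4]), 40.3) (356, np.float64(24.7), array([ 236.5, -266.9]), array([ 20.1, 174.1]), 39.8)
spacer (163, np.float64(18.9), array([430.3, 245.5]), array([31.3, 31.4]), 87.7) (204, np.float64(19.3), array([429.7, 248.1]), array([31. , 33.7]), 31.6)
stand (1351, np.float64(15.7), array([ 650.6, -202.5]), array([96.4, 99.1]), 82.1) (499, np.float64(40.4), array([ 651.5, -201.5]), array([7. , 9.3]), 49.8)
clip (1157, np.float64(51.6), array([653.7, 258.9]), array([32.7, 76.5]), 59.1) (974, np.float64(53.1), array([653.8, 259.8]), array([31.2, 78. ]), 60.2)
block (486, np.float64(30.8), array([443.3,  -7.4]), array([62.4, 35.7]), 1.9) (430, np.float64(31.4), array([444.3,  -6.9]), array([38.8, 63.9]), 89.1)
```

View pics/c1.png

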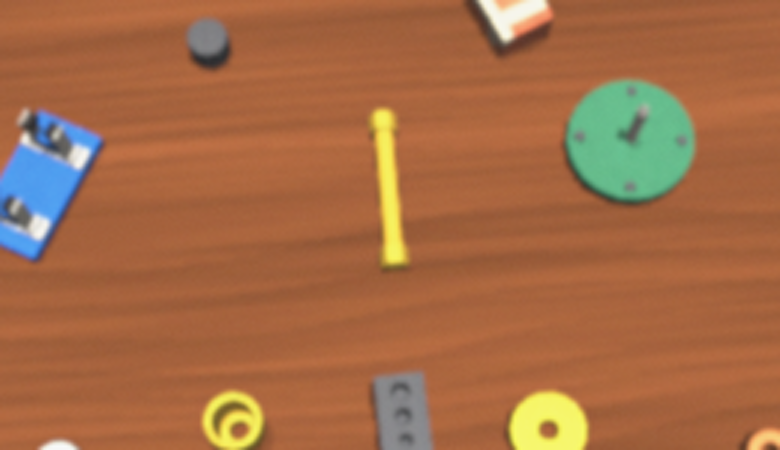

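View pics/c2.png

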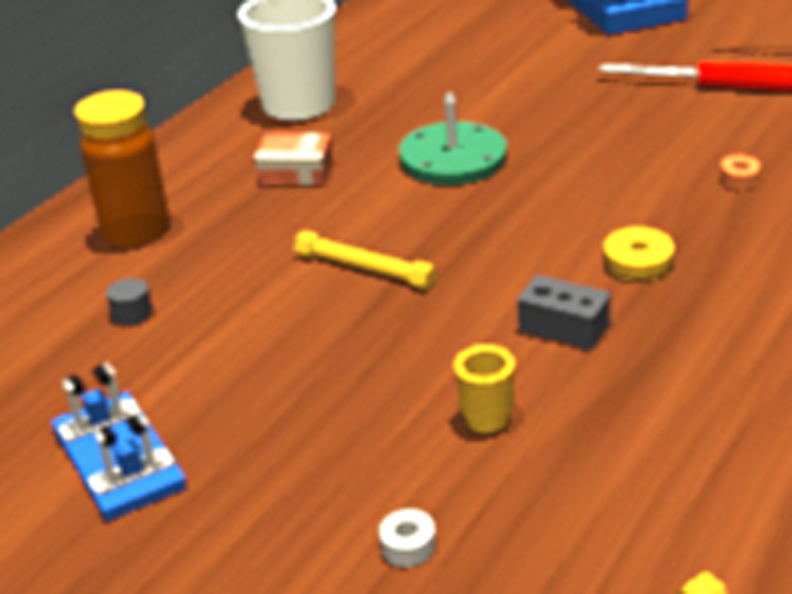

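The crops confirm the choices. The tube (crop 1 at (388,190), hexagonal ends) measures 125 mm; the other two are about 170 mm. The rollers are on the small blue holder, the collar is copper, and the rod stands on the green disc. Next I refine the rod and holder, then pick up the foot.

```bash
cat > arm.py <<'E'
from station import robot
import numpy as np, cv2
from scipy.spatial.transform import Rotation as R
def rot(yaw): return (R.from_euler('z',yaw)*R.from_euler('x',np.pi)).as_rotvec()
def radial(x,y): return np.arctan2(y,x)+np.pi/2
def snap(tag):
    for n in("top","side"):
        p,d=robot.camera(n); i=robot.camera_info(n)
        np.savez(f"pics/{n}{tag}.npz",p=p,d=d,K=i["camera_matrix"],T=i["world_from_camera"])
def crops(tag,P,r=40,s=5):
    from see import load,project
    o=[]
    for n in("top","side"):
        p,d,K,T=load(n,tag); u,v=np.round(project(P,K,T)).astype(int)
        q=cv2.copyMakeBorder(p,r,r,r,r,cv2.BORDER_CONSTANT)[v:v+2*r,u:u+2*r]
        o.append(cv2.resize(q,None,fx=s,fy=s,interpolation=cv2.INTER_CUBIC))
    cv2.imwrite(f"pics/x{tag}.png",np.hstack(o)[:,:,::-1])
def st(m=""): print(m,"t",round(robot.read_clock(),1),"tcp",np.round(robot.read_eef_pos()*1000,1) ,"w",round(robot.read_grip_width()*85,1),"F",np.round(robot.read_ft_force(),1),"g",round(robot.read_grasp_force(),1))
def pick(x,y,z,yaw,open_,effort,up,hi=.12):
    robot.grip(open_,effort); robot.goto([x,y,hi],rot(yaw)); st("above")
    print(robot.line_to([x,y,z],max_speed=.12,f_stop=15)); robot.grip(0.0,effort); st("gripped")
    robot.line_to([x,y,up],max_speed=.2); st("lifted")
E
python3 - <<'E'
from see import *; from arm import *
p,d,K,T=load("top"); p2,d2,K2,T2=load("side")
a,b=ray((408,101),K,T); c,e=ray((296,139.4),K2,T2)
s=np.linalg.lstsq(np.c_[b,-e],c-a,rcond=None)[0]; print("tip",a+b*s[0],c+e*s[1])
for q,D,k,t in((p,d,K,T),(p2,d2,K2,T2)):
    X=cloud(D,k,t); h=cv2.cvtColor(q,cv2.COLOR_RGB2HSV)
    near=lambda cx,cy,r:np.hypot(X[...,0]-cx,X[...,1]-cy)<r
    for nm,m in(("stand",near(.651,-.202,.065)&(X[...,2]>.008)&(X[...,2]<.02)),("base",near(.654,.259,.075)&(X[...,2]>.007)&(X[...,2]<.016))):
        P=(X[m][:,:2]*1000).astype(np.float32); print(nm,cv2.minAreaRect(P),cv2.minEnclosingCircle(P))
pick(.427,-.1122,.021,radial(.427,-.1122),.8,60,.14)
E
```

```text
tip [ 0.6515984  -0.20518921  0.0618184 ] [ 0.65292224 -0.20467985  0.06230952]
stand ((650.842041015625, -202.48023986816406), (96.443603515625, 99.50047302246094), 82.07160186767578) ((650.9411010742188, -202.3572235107422), 50.57780838012695)
base ((653.4534301757812, 259.2060852050781), (58.46076583862305, 110.60964965820312), 60.41801452636719) ((653.7108154296875, 259.1204833984375), 60.229225158691406)
stand ((650.7428588867188, -201.67129516601562), (98.00991821289062, 99.00255584716797), 30.103513717651367) ((650.57177734375, -202.4709930419922), 51.709991455078125)
base ((654.2047729492188, 260.17498779296875), (55.94258499145508, 112.57347106933594), 60.42938232421875) ((654.0416259765625, 259.16448974609375), 61.86579132080078)
above t 2.5 tcp [ 427.3 -113.5  120.2] w 68.1 F [-0.2  0.1 -0.2] g 0.0
False
gripped t 3.7 tcp [ 427.7 -112.4   22.4] w 53.4 F [-2.5  1.3  8.7] g 61.2
lifted t 4.5 tcp [ 426.  -112.2  139.2] w 53.2 F [-1.  -0.5 -2.1] g 63.2
```

Run:
```python
from arm import *
S=(.6508,-.2023)
robot.goto([*S,.15],rot(radial(*S))); st("over"); robot.line_to([*S,.105],max_speed=.15); st("hover")
snap("1"); crops("1",[*S,.07])
```

```text
over t 5.4 tcp [ 649.3 -201.2  148.6] w 53.1 F [-0.3 -0.3 -1.2] g 63.2
hover t 5.9 tcp [ 650.1 -202.   105.1] w 53.2 F [-0.   0.6 -1.6] g 63.3
```

View pics/x1.png

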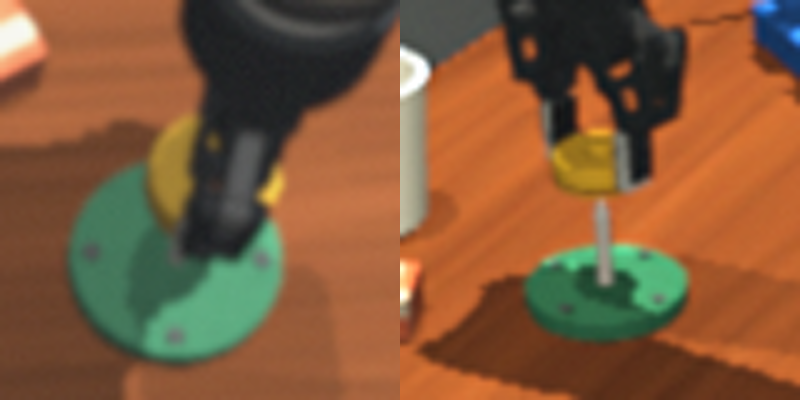

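The side crop shows the foot, at (601,165), centred above the rod tip, at (602,203). Lowering it now.

Run:
```python
from arm import *
S=(.6508,-.2023)
print(robot.line_to([*S,.055],max_speed=.1,f_stop=8)); st("thread")
print(robot.line_to([*S,.036],max_speed=.05,f_stop=8)); st("down")
if robot.read_eef_pos()[2]<.041:
    robot.grip(.85); robot.line_to([*S,.16],max_speed=.2); st("off")
    c=(.3963,-.2723)
    pick(*c,.0235,radial(*c),.6,50,.14)
    robot.hold(.1); snap("2"); crops("2",[*S,.02])
```

```text
False
thread t 6.6 tcp [ 651.  -202.2   54.8] w 53.4 F [ 0.1  0.1 -1.9] g 63.3
True
down t 7.0 tcp [ 650.8 -202.4   36.6] w 53.5 F [-1.2 -0.3  4.6] g 63.8
off t 8.1 tcp [ 649.9 -202.2  158.7] w 72.3 F [-0.2 -0.5 -0.8] g 0.0
above t 9.5 tcp [ 398.5 -272.3  120.8] w 50.8 F [ 0.1 -0.6  0.2] g 0.0
False
gripped t 10.8 tcp [ 397.  -272.7   24.6] w 31.0 F [-0.4  0.7  6.1] g 49.3
lifted t 11.5 tcp [ 395.4 -272.   139.2] w 31.4 F [ 0.3 -0.4 -1.7] g 49.6
```

View pics/x2.png

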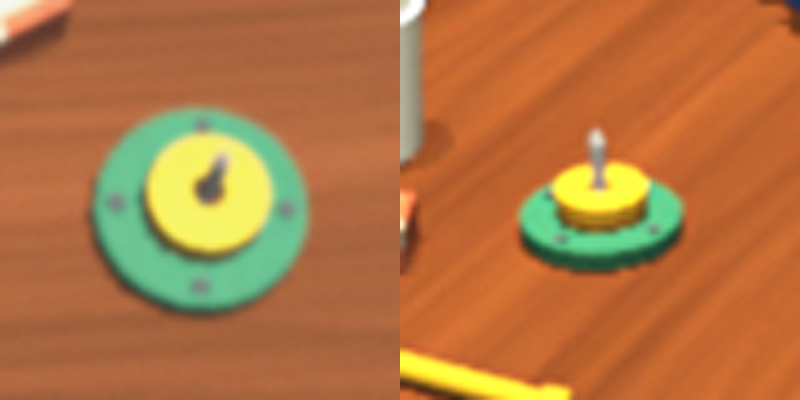

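The foot lies flat and threaded, at (210,190) in the top crop. The collar is gripped, so I place it and then pick up the cup.

Run:
```python
from arm import *
S=(.6508,-.2023)
robot.goto([*S,.15],rot(radial(*S)))
print(robot.line_to([*S,.075],max_speed=.1,f_stop=6)); st("thread")
print(robot.line_to([*S,.055],max_speed=.05,f_stop=6)); st("down")
if robot.read_eef_pos()[2]<.062:
    robot.grip(.6); robot.line_to([*S,.18],max_speed=.2); st("off")
    c=(.446,.1144)
    pick(*c,.036,radial(*c),.7,40,.20,hi=.14)
    robot.hold(.1); snap("3"); crops("3",[*S,.03])
```

```text
False
thread t 13.7 tcp [ 651.5 -202.3   75.6] w 31.8 F [-0.8 -0.5 -1.1] g 49.6
True
down t 14.1 tcp [ 651.  -202.4   56.8] w 32.0 F [-0.5 -0.1  4.2] g 50.1
off t 15.2 tcp [ 649.9 -202.3  178.7] w 50.9 F [-0.8  0.7 -0.7] g 0.0
above t 16.8 tcp [447.3 113.6 140.3] w 59.2 F [ 0.9 -0.1  0.1] g 0.0
False
gripped t 18.1 tcp [446.6 114.5  36.9] w 39.3 F [-0.5  0.3  5.5] g 40.1
lifted t 19.1 tcp [445.  113.9 198.8] w 39.3 F [-0.1 -0.5 -1.9] g 40.4
```

View pics/x3.png

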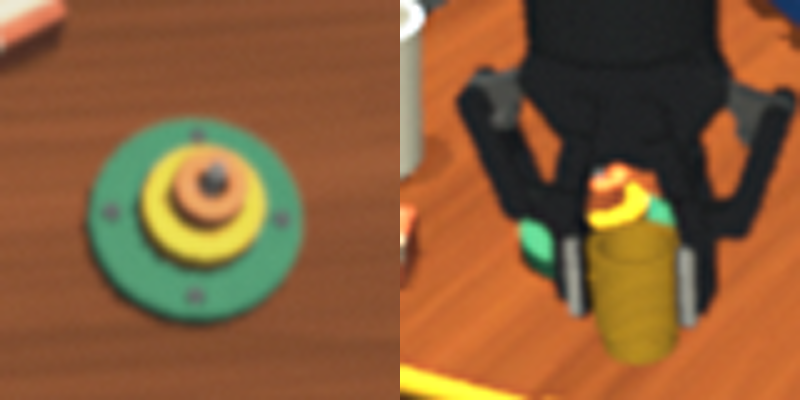

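The collar sits on the foot, at (210,185) in the top crop, and the cup hangs upright in the jaws. Placing the cup.

Run:
```python
from arm import *
S=(.6508,-.2023)
robot.goto([*S,.19],rot(radial(*S)))
print(robot.line_to([*S,.112],max_speed=.1,f_stop=6)); st("near")
print(robot.line_to([*S,.085],max_speed=.05,f_stop=6)); st("down")
if robot.read_eef_pos()[2]<.092:
    robot.grip(.7); robot.line_to([*S,.2],max_speed=.2); st("off")
    yaw=np.pi  # tube along x, close along y
    t=(.6270,-.0108)
    q=[(y,robot.solve_ik([*t,.12],rot(y))) for y in(0,np.pi)]; j=robot.read_joints()
    for y,a in q: print(y,None if a is None else np.round(a-j,2))
    snap("4"); robot.goto([*t,.2],rot(min((x for x in q if x[1] is not None),key=lambda x:abs(x[1]-j).max())[0])); st("tube")
    snap("4"); crops("4",[*S,.05])
```

```text
False
near t 21.7 tcp [ 651.5 -202.3  112.8] w 39.2 F [ 0.8 -0.2 -0.4] g 40.4
True
down t 22.2 tcp [ 650.4 -202.3   87. ] w 39.4 F [-1.  -0.2  3.3] g 40.9
off t 23.2 tcp [ 649.9 -202.3  198.7] w 59.5 F [-1.  -0.4 -0.4] g 0.0
0 [-0.42 -0.05  0.23  0.22 -0.11 -0.23 -1.49]
3.141592653589793 [-0.    0.12 -0.39  0.21  0.3  -0.09  1.34]
tube t 24.6 tcp [627.  -11.8 199.4] w 59.5 F [-0.3 -0.1 -0.3] g 0.0
```

View pics/x4.png

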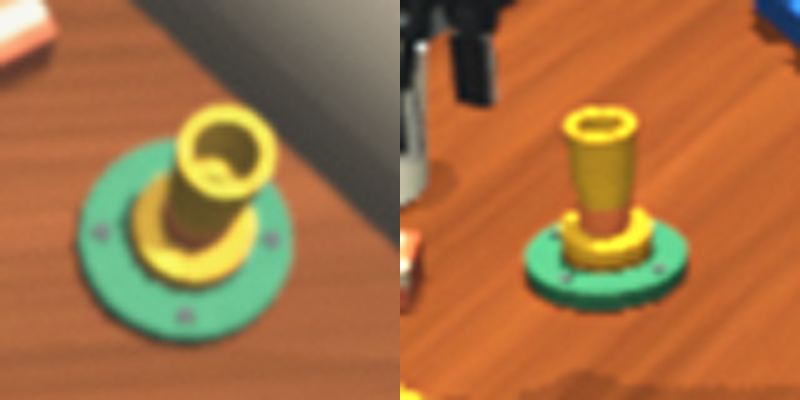

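The stack is finished: the cup is upright, with its mouth at (600,125) in the side crop, above the collar and foot. Next is the tube.

Run:
```python
from arm import *
t=(.6270,-.0108); C=(.6537,.2593); a=np.radians(-29.6)
pick(*t,.0245,np.pi,.4,100,.15,hi=.13)
for y in(a,a+np.pi): 
    q=robot.solve_ik([*C,.15],rot(y)); print(None if q is None else np.round(q,2))
print(np.round(robot.read_joints(),2))
robot.goto([*C,.15],rot(a+np.pi)); robot.line_to([*C,.085],max_speed=.1,f_stop=8); robot.hold(.2); st("hover"); print(robot.read_ee_rot())
snap("5"); crops("5",[*C,.05])
```

```text
above t 25.4 tcp [626.5 -10.8 129.6] w 33.7 F [ 0.9 -0.6  0.7] g 0.0
False
gripped t 26.8 tcp [627.8 -10.7  25.8] w 10.1 F [-2.6 -0.2  6.5] g 98.1
lifted t 27.6 tcp [626.  -11.3 148.6] w 9.5 F [ 0.   0.  -1.6] g 98.0
[-1.12  0.98  1.26  1.52 -0.94  1.34 -1.86]
[ 0.09  0.7  -0.83  1.48  0.54  1.2   0.23]
[ 0.64  0.63 -0.98  1.69  0.57  1.14  1.07]
hover t 29.6 tcp [654.2 259.6  85.9] w 9.7 F [-1.   0.5 -1.5] g 98.0
[8.02233902e-01 3.03617758e+00 1.44271567e-03]
```

View pics/x5.png

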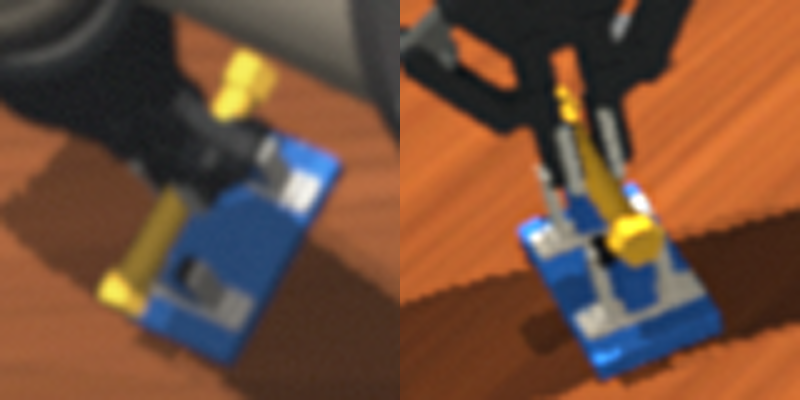

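The tube is held above the holder and looks about parallel to it. I'll measure the tube axis against the roller line numerically.

Run:
```python
from see import *
C=np.array([.6537,.2593]); a=np.radians(-29.6); A=np.array([np.cos(a),np.sin(a)]); N=np.array([-A[1],A[0]])
for n in("top","side"):
    p,d,K,T=load(n,"5"); X=cloud(d,K,T); h=cv2.cvtColor(p,cv2.COLOR_RGB2HSV)
    m=(h[...,0]>18)&(h[...,0]<35)&(h[...,1]>140)&(np.hypot(X[...,0]-C[0],X[...,1]-C[1])<.1)&(X[...,2]>.055)&(X[...,2]<.09)
    P=X[m]; s=(P[:,:2]-C)@A*1000; w=(P[:,:2]-C)@N*1000
    for lo,hi in((-80,-46),(-46,0),(0,46),(46,80)):
        k=(s>lo)&(s<hi)
        if k.sum()>4: print(n,lo,k.sum(),"s",s[k].min().round(1),s[k].max().round(1),"w",w[k].min().round(1),w[k].max().round(1),"ztop",(P[k,2].max()*1000).round(1),"w@top",w[k][P[k,2]>P[k,2].max()-.004].mean().round(1))
    p,d,K,T=load(n); X=cloud(d,K,T)
    m=(p.max(-1)<75)&(np.hypot(X[...,0]-C[0],X[...,1]-C[1])<.07)&(X[...,2]>.042)&(X[...,2]<.07)
    P=X[m]; s=(P[:,:2]-C)@A*1000; w=(P[:,:2]-C)@N*1000
    for e in(-1,1):
        for f in(-1,1):
            k=(s*e>0)&(w*f>0); print(n,"roller",e,f,k.sum(),s[k].mean().round(1),w[k].min().round(1),w[k].max().round(1),(P[k,2].max()*1000).round(1) if k.any() else 0)
```

```text
top -80 65 s -63.3 -46.1 w -8.9 9.1 ztop 79.1 w@top -0.4
top -46 93 s -45.8 -8.2 w -7.7 6.7 ztop 77.4 w@top -1.3
top 0 34 s 32.4 45.9 w -7.4 4.9 ztop 76.7 w@top 0.1
top 46 61 s 46.1 60.7 w -9.9 10.5 ztop 79.2 w@top -0.8<stdin>:15: RuntimeWarning: Mean of empty slice.
  ret = ret.dtype.type(ret / rcount)
Traceback (most recent call last):
ValueError: zero-size array to reduction operation minimum which has no identity
```

The tube is within about 1 mm of the holder axis, level and centred along it. Pressing it down.

Run:
```python
from arm import *
C=(.6537,.2593)
for z in(.075,.066,.062,.0585,.0575):
    print(robot.line_to([*C,z],max_speed=.05,f_stop=60)); st(z)
snap("6"); crops("6",[*C,.045])
```

```text
False
0.075 t 30.1 tcp [653.4 259.3  74.5] w 9.9 F [-0.3  0.2 -0.9] g 98.2
False
0.066 t 30.4 tcp [653.9 259.4  65.8] w 10.0 F [ 1.2  0.9 -2.7] g 98.2
False
0.062 t 30.7 tcp [653.7 259.1  60.2] w 9.2 F [  3.8   3.3 -11.7] g 97.8
False
0.0585 t 30.9 tcp [653.9 259.6  58.9] w 9.6 F [ 0.8  2.1 -2.2] g 98.9
False
0.0575 t 31.2 tcp [653.9 259.6  58.7] w 9.9 F [-0.8  0.2  4.9] g 99.3
```

View pics/x6.png

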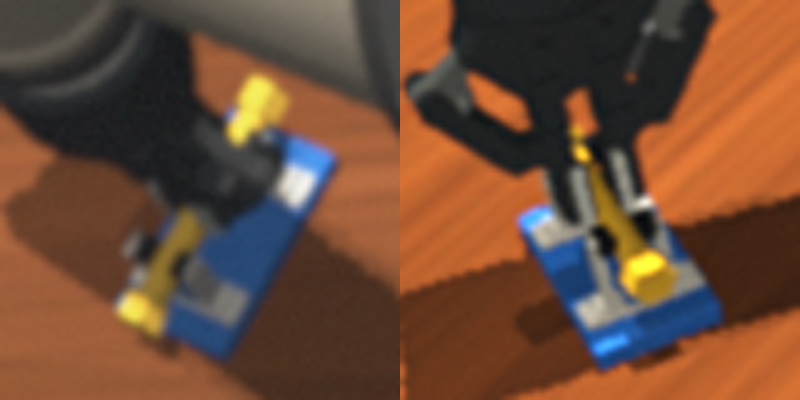

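It snapped in: the pull reached 11.7 N, and the TCP then settled at 58.7 mm (58.8 expected). I press a little more, release and check.

Run:
```python
from arm import *
C=(.6537,.2593)
print(robot.line_to([*C,.0555],max_speed=.03,f_stop=25)); st("press")
robot.line_to([*C,.058],max_speed=.05); robot.grip(.4); robot.line_to([*C,.2],max_speed=.15); st("off")
robot.goto([.45,.0,.3],rot(np.pi)); robot.hold(.5); st()
snap("7"); crops("7",[*C,.045])
from see import *
a=np.radians(-29.6); A=np.array([np.cos(a),np.sin(a)]); N=np.array([-A[1],A[0]])
for n in("top","side"):
    p,d,K,T=load(n,"7"); X=cloud(d,K,T); h=cv2.cvtColor(p,cv2.COLOR_RGB2HSV)
    m=(h[...,0]>18)&(h[...,0]<35)&(h[...,1]>140)&(np.hypot(X[...,0]-C[0],X[...,1]-C[1])<.1)&(X[...,2]>.03)&(X[...,2]<.09)
    P=X[m]; s=(P[:,:2]-C)@A*1000; w=(P[:,:2]-C)@N*1000
    for lo,hi in((-80,-48),(-46,0),(0,46),(48,80)):
        k=(s>lo)&(s<hi)
        if k.sum()>4: print(n,lo,k.sum(),"s",s[k].min().round(1),s[k].max().round(1),"ztop",np.percentile(P[k,2],95).round(4))
```

```text
False
press t 31.5 tcp [654.  259.6  58.6] w 9.8 F [-3.3 -1.3 14.6] g 100.8
off t 33.2 tcp [653.2 258.7 198.7] w 33.6 F [ 0.1  0.2 -0.3] g 0.0
 t 35.0 tcp [4.501e+02 2.000e-01 3.000e+02] w 33.7 F [-1.1 -0.3 -0. ] g 0.0
top -80 54 s -63.6 -48.3 ztop 0.0514
top -46 101 s -45.6 -0.7 ztop 0.0499
top 0 105 s 0.2 45.9 ztop 0.051
top 48 45 s 48.3 61.5 ztop 0.0508
side -80 79 s -64.7 -48.2 ztop 0.0517
side -46 77 s -44.0 -0.8 ztop 0.0509
side 0 79 s 0.0 46.0 ztop 0.0512
side 48 28 s 48.5 60.8 ztop 0.0524
```

View pics/x7.png

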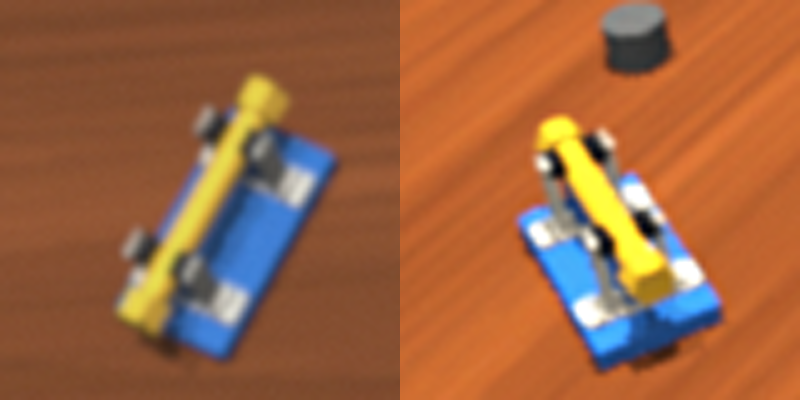

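The tube is level, its tops are at about 51 mm (42 + 9), and a hexagonal end is outside each support. The arm is clear of everything, so I'm handing the job in.

```bash
python3 -c "
from station import robot
print(robot.sign_off())"
```

```text
the job is handed in; nothing more can be done
None
```

The job is handed in at about 35 s: foot, collar and cup are stacked in order on the spindle, the tube is snapped fully home in the spring holder, and the steel spacer was left where it lay.

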